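# Slacken the left-hand nut of the key cutter

## Robot

A 6-joint arm with a two-finger parallel gripper is mounted at the origin on the work surface. World frame = base frame: x ahead of the robot, y to its left, z up, the work surface at z = 0. Lengths are in m, angles in rad, forces in N, time in s.
With the tool pointing down it reaches from about 0.325 to 0.775 m from the base axis. Payload 9.3 kg.
Tool frame: the origin (TCP) lies on the centre line of the jaws, within the pads' length; the fingertips stand arm.tcp_to_tips ahead of it and the grasp point (between the pads) lies 8 mm behind it (arm.tcp_to_tips is the distance from the TCP to the fingertips, in m); z points along the fingers, y is the direction in which the jaws open and shut (so a half turn about z gives the same grasp; the last joint's range is limited). The gripper opens to 85 mm and grips with 20 to 120 N. Pads are 22 mm wide; open, the fingers measure 114 mm over their backs; the gripper's body (76 mm by 85 mm) begins 54 mm behind the grasp point. The pads swing forward as they close: fully open they stand 13 mm farther back than shut.
Start: joints at [1.044, 0.259, 0.021, 1.334, 0, 1.418], TCP at [0.201, 0.512, 0.214] pointing down, gripper open.
Joint ranges: [-3.04, 3.04], [-0.91, 1.82], [-1.04, 1.36], [-1.92, 1.95], [-1.52, 1.45], [-3.14, 3.14]. Speed limits (rad/s): [2.22, 2.22, 2.79, 3.14, 3.14, 3.14].

## Interface

Orientations are given as a unit quaternion [x, y, z, w].
In Python, from plant import arm gives the robot as it stands.
- The arm moves only by the tool play_rows, never from a script. Its argument "moves" is a list of rows, each an object with "claw": the closure, from -1 (fully open) to 1 (shut); "delta_pos": the shift along the world's x, y, z in mm, a list of three; "spin": the turn about the world's z in rad. In form: [{"claw": claw, "delta_pos": [dx, dy, dz], "spin": spin}, ...]. A call has exactly 8 rows; each row shifts and turns the commanded pose from where the row before left it; what a row does not reach is not made up. A row lasts 1/12 s, in which the tool goes at most 41.7 mm and 7.16 degrees, less where a joint would pass 70% of its speed; a pose out of reach is approached as far as the arm can. A call with a gripper value outside its range is refused whole. The fingers move at their own pace and stop on an object; the grip force is fixed at half the most. Time passes only in rows, so rows that do not move let the fingers close, or fill a call up. It gives the time, the measured TCP pose, the force and the opening at its end, in the units of the state.
- arm.get_state(): the state, without advancing time (a new reading comes with each control period).
- arm.grab_frame(name): name is "scene" or "top" or "wrist"; returns (picture, depth): 420x560x3 uint8, red, green, blue; 420x560 float32, m along the optical axis (not along the pixel's ray), 0 where there is no reading.
- arm.calibration(name): a dict with "K" (3x3 intrinsics, pixels), "R" (3x3) and "t" (3): a world point X has camera coordinates R X + t; the wrist camera has in their place "mount" (4x4, takes a point from camera to tool coordinates, whose origin is the TCP and whose axes are the flange's). Camera axes: x right, y down, z forward; pixel columns grow to the right and rows downward; lengths in m; the calibration is good to about 2 mm. A picture is of the moment at which its call begins: read the wrist's pose just before it. calibration takes no time and is no camera call.
- arm.finish_job(): hands the job in, once; it reports no verdict.
The state is a dict: "time": time; "joint_pos": joint angles; "qd": joint speeds; "joint_torque": joint torques, N m; "eef_pos": TCP position; "ee_rot": TCP orientation; "contact_force": force on the tool from outside, world axes, zero at the start; "ft_torque": the same for the moment, N m; "opening": finger opening in m.
Only numpy, scipy, OpenCV 4.12 (cv2) and the standard library are available. Lean on these libraries where they do the work, as an engineer would, in place of code of your own. Each camera call takes 0.05 s, during which the arm holds its last target. There are 200 camera calls.

## Task

The toothed cutter wheel in this key shop is due for a change: slacken the wing nut that clamps it on its spindle block. That spindle has a left-hand thread; turn the nut about 70 degrees in its loosening direction, so that it is free but still well on its thread, and let go. Leave the matching wing nut on the key vice tight.

Things in the scene. Friction and masses are not known exactly. Their poses are not given: they have to be found in the camera images.
- cutter_nut_grip (a point): Grip point on the axis of the steel wing nut over the round toothed cutter wheel (84 mm across, top 60 mm above table; grey block, red 100 mm foot, fixed). Point 88 mm above table. Wings: one upright flat bar 66 mm long, 12 thick, from 71 to 101 mm above table, stud to 108; round collar 24 mm across below 68 mm. Axes turn with the nut: x along wings, y across the flats (pinch these), z up.
- cutter_nut (a joint): Turn of the cutter's wing nut, rad: 0 is the dead stop, fully tight; grows clockwise seen from above, which loosens it (left-hand thread), to 2.3. Starts at 0 to 0.15. Clockwise it yields with a steady drag of about 0.15 N m and stays where left; counter-clockwise it soon meets the dead stop. It does not rise as it turns.
- vice_nut_grip (a point): The same point, axes and sizes on the identical wing nut of the key vice, which stands on rectangular dark steel jaws (84 x 56 mm) holding a brass key that sticks out at one side, on the same kind of block. Not to be turned. The two blocks, may change places.
- vice_nut (a joint): Turn of the vice's wing nut, rad: 0 is tight, as it starts; grows counter-clockwise seen from above (ordinary right-hand thread, loosening), to 2.3, with the same drag.
Things that resemble listed ones, but are neither listed nor needed, are in the scene too. What is shaped like the part that bears cutter_nut_grip but blue is not meant.

How it is judged:
At the end, for the whole second after the job is handed in: The cutter's wing nut stands at rest between 0.87 and 1.75 rad (50 to 100 degrees) clockwise of its tight stop, and the vice's wing nut is still within 0.2 rad of tight (value of joint cutter_nut between 0.87 and 1.75 rad and velocity of joint cutter_nut between -0.05 and 0.05 rad/s and value of joint vice_nut below 0.2 rad); the robot touches nothing.
It fails at once if the key vice's wing nut is turned loose by more than 0.2 rad (value of joint vice_nut above 0.2 rad).
It also fails if it takes over 32 s, if anything falls off the work surface, if the arm or the gripper's body presses on something with over 40 N, if the wrist force passes 120 N, or if a joint passes its speed limit or range.

## Working session

There is one attempt and no reset: what is moved stays moved. The work goes in short steps, Python scripts to look and compute and a tool call to move; the robot and the scene stay as the last step left them, time stands still between calls to the robot, and variables do not carry over. Pictures are saved under pics/ and viewed, about 8 in all and at most 12, crops included, and the job is handed in when it is done.

Besides the shell and the picture viewer there is one more tool, called after "Request:" by a JSON object that holds its "fn" and its "kwargs", one argument or row to a line. play_rows: Moves the arm, as the interface text tells. Its arguments: {"type":"object","properties":{"moves":{"type":"array","items":{"type":"object","properties":{"claw":{"type":"number"},"delta_pos":{"type":"array","items":{"type":"number"}},"spin":{"type":"number"}}}}},"required":["moves"]}

```bash
mkdir -p pics; python3 - <<'E'
from plant import arm
import cv2,numpy as np
s=arm.get_state();print(s['time'],s['eef_pos'],s['ee_rot'],s['opening'],arm.tcp_to_tips)
for n in ('top','scene'):
    im,d=arm.grab_frame(n); cv2.imwrite(f'pics/{n}0.png',im[...,::-1]); np.savez(f'{n}0.npz',im=im,d=d)
    print(n,arm.calibration(n))
print(arm.calibration('wrist'))
E
```

```text
0.0 [0.20069837 0.51175034 0.21296114] [ 1.85823973e-01  9.82582818e-01 -6.38662448e-04 -2.19037787e-04] 0.08542072424514933 0.011
top {'K': array([[414.03653761,   0.        , 275.85647934],
       [  0.        , 414.03653761, 216.57595179],
       [  0.        ,   0.        ,   1.        ]]), 'R': array([[ 0.04392323, -0.99901874,  0.0056838 ],
       [-0.97694915, -0.04414119, -0.20885858],
       [ 0.20890453,  0.00362096, -0.97792934]]), 't': array([-0.14299308,  0.54729163,  0.92142162])}
scene {'K': array([[503.84001586,   0.        , 288.43018871],
       [  0.        , 503.84001586, 211.1562077 ],
       [  0.        ,   0.        ,   1.        ]]), 'R': array([[-0.25958362,  0.9657163 , -0.00289508],
       [ 0.64794861,  0.17194349, -0.74202294],
       [-0.71608585, -0.19449286, -0.67036824]]), 't': array([ 0.27068567, -0.2736548 ,  1.7019798 ])}
{'K': array([[336.28989712,   0.        , 280.48932223],
       [  0.        , 336.28989712, 200.96371418],
       [  0.        ,   0.        ,   1.        ]]), 'mount': array([[-1.99113933e-04, -9.59029283e-01, -2.83306891e-01,
         7.15891316e-02],
       [ 9.99999897e-01, -7.52903421e-05, -4.47953344e-04,
        -3.98554766e-04],
       [ 4.08270102e-04, -2.83306951e-01,  9.59029199e-01,
        -1.60338157e-01],
       [ 0.00000000e+00,  0.00000000e+00,  0.00000000e+00,
         1.00000000e+00]])}
```

View pics/top0.png

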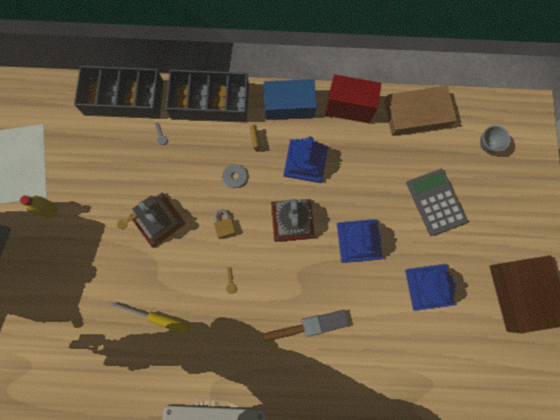

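View pics/scene0.png

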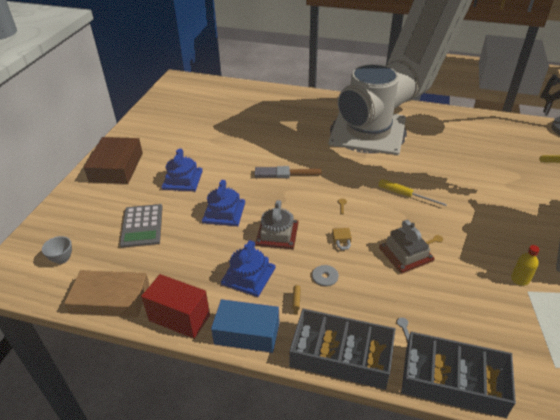

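The top view shows the cutter (round toothed wheel, red foot) at about (293,218) and the key vice at about (157,218). Blue look-alikes sit at (305,158), (358,240) and (430,287). Next I'll measure the wing bar from depth.

```bash
cat > h.py <<'E'
import numpy as np
from plant import arm
from scipy.spatial.transform import Rotation as Ro
def cloud(n,d,state=None):
    c=arm.calibration(n);K=c['K'];v,u=np.indices(d.shape)
    P=np.stack([(u-K[0,2])/K[0,0]*d,(v-K[1,2])/K[1,1]*d,d],-1)
    if n=='wrist':
        M=c['mount'];T=P@M[:3,:3].T+M[:3,3]
        return T@Ro.from_quat(state['ee_rot']).as_matrix().T+np.array(state['eef_pos'])
    return (P-c['t'])@c['R']
def fit(X,lo=.074,hi=.12,c=None,r=.05):
    m=(X[...,2]>lo)&(X[...,2]<hi)&(np.hypot(X[...,0]-c[0],X[...,1]-c[1])<r)
    p=X[m]; q=p[:,:2]; mu=q.mean(0); w,V=np.linalg.eigh(np.cov((q-mu).T)); a=V[:,1]
    pr=(q-mu)@V; mid=mu+V@((np.percentile(pr,2,axis=0)+np.percentile(pr,98,axis=0))/2)
    return len(p),mu.round(4),mid.round(4),np.degrees(np.arctan2(a[1],a[0])).round(1),np.ptp(pr,axis=0).round(4),p[:,2].max().round(4)
E
python3 - <<'E'
from h import *
for n,px in (('top',[(293,215),(157,215)]),('scene',[(277,215),(408,232)])):
    d=np.load(n+'0.npz')['d'];X=cloud(n,d)
    for u,v in px:
        c=X[v,u]; print(n,c.round(3)); print(fit(X,c=c))
E
```

```text
top [ 0.55  -0.157  0.097]
(155, array([ 0.5559, -0.1579]), array([ 0.5571, -0.1581]), np.float64(-174.8), array([0.0118, 0.0643]), np.float64(0.1095))
top [0.543 0.161 0.062]
(176, array([0.5413, 0.1729]), array([0.542 , 0.1745]), np.float64(-140.5), array([0.0127, 0.0645]), np.float64(0.112))
scene [ 0.58  -0.154  0.089]
(127, array([ 0.5702, -0.1584]), array([ 0.5653, -0.1594]), np.float64(-177.8), array([0.0136, 0.059 ]), np.float64(0.1086))
scene [0.548 0.168 0.081]
(236, array([0.5499, 0.174 ]), array([0.5473, 0.1743]), np.float64(-138.0), array([0.0167, 0.0654]), np.float64(0.1092))
```

Request:
{"fn": "play_rows", "kwargs": {
  "moves": [
    {"claw": -1, "delta_pos": [15, -28, 0], "spin": 0.019},
    {"claw": -1, "delta_pos": [15, -28, 0], "spin": 0.019},
    {"claw": -1, "delta_pos": [15, -28, 0], "spin": 0.019},
    {"claw": -1, "delta_pos": [15, -28, 0], "spin": 0.019},
    {"claw": -1, "delta_pos": [15, -28, 0], "spin": 0.019},
    {"claw": -1, "delta_pos": [15, -28, 0], "spin": 0.019},
    {"claw": -1, "delta_pos": [15, -28, 0], "spin": 0.019},
    {"claw": -1, "delta_pos": [15, -28, 0], "spin": 0.019}
  ]
}}

```text
time: 0.77
eef_pos: [0.321, 0.2866, 0.2134]
ee_rot: [0.11, 0.994, -0.0, -0.0]
contact_force: [0.6, 0.2, 1.0]
opening: 0.0853
```

Request:
{"fn": "play_rows", "kwargs": {
  "moves": [
    {"claw": -1, "delta_pos": [15, -28, 0], "spin": 0.019},
    {"claw": -1, "delta_pos": [15, -28, 0], "spin": 0.019},
    {"claw": -1, "delta_pos": [15, -28, 0], "spin": 0.019},
    {"claw": -1, "delta_pos": [15, -28, 0], "spin": 0.019},
    {"claw": -1, "delta_pos": [15, -28, 0], "spin": 0.019},
    {"claw": -1, "delta_pos": [15, -28, 0], "spin": 0.019},
    {"claw": -1, "delta_pos": [15, -28, 0], "spin": 0.019},
    {"claw": -1, "delta_pos": [15, -28, 0], "spin": 0.019}
  ]
}}

```text
time: 1.43
eef_pos: [0.4411, 0.0625, 0.2134]
ee_rot: [0.035, 0.999, 0.0, -0.0]
contact_force: [-0.1, 0.3, 0.4]
opening: 0.0853
```

Request:
{"fn": "play_rows", "kwargs": {
  "moves": [
    {"claw": -1, "delta_pos": [15, -28, 0], "spin": 0.019},
    {"claw": -1, "delta_pos": [15, -28, 0], "spin": 0.019},
    {"claw": -1, "delta_pos": [15, -28, 0], "spin": 0.019},
    {"claw": -1, "delta_pos": [15, -28, 0], "spin": 0.019},
    {"claw": -1, "delta_pos": [15, -28, 0], "spin": 0.019},
    {"claw": -1, "delta_pos": [15, -28, 0], "spin": 0.019},
    {"claw": -1, "delta_pos": [12, -26, 0], "spin": 0.019},
    {"claw": -1, "delta_pos": [0, 0, 0], "spin": 0}
  ]
}}

```text
time: 2.1
eef_pos: [0.5444, -0.1342, 0.2122]
ee_rot: [-0.031, 1.0, -0.0, -0.0]
contact_force: [-0.3, 0.5, -0.7]
opening: 0.085
```

```bash
python3 - <<'E'
from h import *
import cv2
s=arm.get_state();im,d=arm.grab_frame('wrist');cv2.imwrite('pics/w1.png',im[...,::-1])
print(s['time'],s['eef_pos'],Ro.from_quat(s['ee_rot']).as_matrix()[:,1],s['joint_pos'])
X=cloud('wrist',d,s);print(fit(X,c=(.558,-.158)))
print(fit(X,.045,.066,c=(.558,-.158),r=.06))
m=(X[...,2]>.1035)&(X[...,2]<.115)&(np.hypot(X[...,0]-.558,X[...,1]+.158)<.04);p=X[m];print(len(p),p.mean(0),np.ptp(p,0))
E
```

```text
2.1 [ 0.54443786 -0.13417697  0.21217206] [-6.11735913e-02  9.98126995e-01 -5.41007862e-04] [-3.90773265e-01  2.77937947e-01  4.48700294e-02  1.33836033e+00
 -9.08200234e-04 -4.51984535e-01]
(1159, array([ 0.5527, -0.1602]), array([ 0.5548, -0.1606]), np.float64(-174.1), array([0.0125, 0.0644]), np.float64(0.1098))
(4589, array([ 0.5518, -0.1601]), array([ 0.5545, -0.1607]), np.float64(86.6), array([0.0888, 0.084 ]), np.float64(0.0658))
126 [ 0.55604781 -0.16057409  0.10770526] [0.00989512 0.00928935 0.00619827]
```

View pics/w1.png

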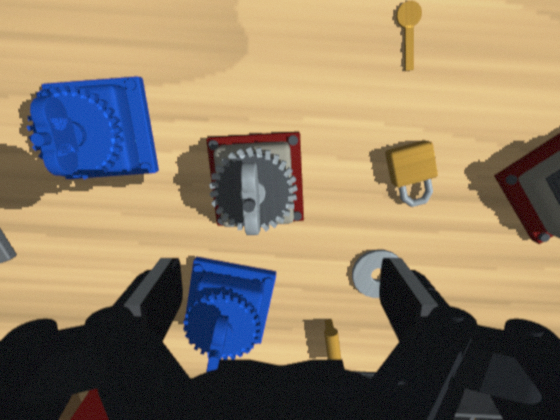

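Wrist view: the steel nut over the toothed wheel is at about (252,195), between the open fingers in y. The stud is at (0.556, -0.1605) and the wings lie at about 5.5°.

Request:
{"fn": "play_rows", "kwargs": {
  "moves": [
    {"claw": -1, "delta_pos": [0, 0, 0], "spin": 0.03},
    {"claw": -1, "delta_pos": [0, 0, -10], "spin": 0},
    {"claw": -1, "delta_pos": [0, 0, -10], "spin": 0},
    {"claw": -1, "delta_pos": [0, 0, -10], "spin": 0},
    {"claw": -1, "delta_pos": [0, 0, -10], "spin": 0},
    {"claw": -1, "delta_pos": [0, 0, -10], "spin": 0},
    {"claw": -1, "delta_pos": [0, 0, -10], "spin": 0},
    {"claw": -1, "delta_pos": [0, 0, 0], "spin": 0}
  ]
}}

```text
time: 2.82
eef_pos: [0.5418, -0.1295, 0.1511]
ee_rot: [-0.047, 0.999, 0.001, -0.002]
contact_force: [0.3, 0.5, 0.1]
opening: 0.0854
```

```bash
python3 - <<'E'
from h import *
s=arm.get_state();j=Ro.from_quat(s['ee_rot']).as_matrix()[:,1];im,d=arm.grab_frame('wrist')
print(s['time'],s['eef_pos'],np.degrees(np.arctan2(j[1],j[0])),s['opening'])
X=cloud('wrist',d,s);print(fit(X,c=(.558,-.158),r=.036))
m=(X[...,2]>.1035)&(X[...,2]<.115)&(np.hypot(X[...,0]-.558,X[...,1]+.158)<.015);p=X[m];print(len(p),p.mean(0),np.ptp(p,0))
E
```

```text
2.8167 [ 0.54184737 -0.12945019  0.15109844] 95.34203908026832 0.08543489764740887
(1855, array([ 0.5521, -0.1599]), array([ 0.5546, -0.1606]), np.float64(-174.0), array([0.0129, 0.0646]), np.float64(0.1093))
211 [ 0.55598489 -0.16057733  0.1075133 ] [0.00998597 0.00994484 0.00577824]
```

Request:
{"fn": "play_rows", "kwargs": {
  "moves": [
    {"claw": -1, "delta_pos": [3.5, -8, 0], "spin": 0.01},
    {"claw": -1, "delta_pos": [3.5, -8, 0], "spin": 0},
    {"claw": -1, "delta_pos": [3.5, -8, 0], "spin": 0},
    {"claw": -1, "delta_pos": [3.5, -7, 0], "spin": 0},
    {"claw": -1, "delta_pos": [0, 0, 0], "spin": 0},
    {"claw": -1, "delta_pos": [0, 0, 0], "spin": 0},
    {"claw": -1, "delta_pos": [0, 0, 0], "spin": 0},
    {"claw": -1, "delta_pos": [0, 0, 0], "spin": 0}
  ]
}}

```text
time: 3.53
eef_pos: [0.5567, -0.1608, 0.1536]
ee_rot: [-0.052, 0.999, 0.0, -0.0]
contact_force: [0.4, 0.8, 0.7]
opening: 0.0858
```

Request:
{"fn": "play_rows", "kwargs": {
  "moves": [
    {"claw": -1, "delta_pos": [0, 0, -10], "spin": 0},
    {"claw": -1, "delta_pos": [0, 0, -10], "spin": 0},
    {"claw": -1, "delta_pos": [0, 0, -10], "spin": 0},
    {"claw": -1, "delta_pos": [0, 0, -10], "spin": 0},
    {"claw": -1, "delta_pos": [0, 0, -10], "spin": 0},
    {"claw": -1, "delta_pos": [0, 0, -10], "spin": 0},
    {"claw": -1, "delta_pos": [0, 0, -10], "spin": 0},
    {"claw": -1, "delta_pos": [0, 0, 0], "spin": 0}
  ]
}}

```text
time: 4.2
eef_pos: [0.5558, -0.1605, 0.0811]
ee_rot: [-0.052, 0.999, 0.001, -0.001]
contact_force: [0.5, 0.1, 0.0]
opening: 0.0857
```

Request:
{"fn": "play_rows", "kwargs": {
  "moves": [
    {"claw": 0, "delta_pos": [0, 0, 0], "spin": 0},
    {"claw": 0, "delta_pos": [0, 0, 0], "spin": 0},
    {"claw": 0, "delta_pos": [0, 0, 0], "spin": 0},
    {"claw": 0, "delta_pos": [0, 0, 0], "spin": 0},
    {"claw": 0, "delta_pos": [0, 0, 0], "spin": 0},
    {"claw": 0, "delta_pos": [0, 0, 0], "spin": 0},
    {"claw": 0, "delta_pos": [0, 0, 0], "spin": 0},
    {"claw": 0, "delta_pos": [0, 0, 0], "spin": 0}
  ]
}}

```text
time: 4.87
eef_pos: [0.5569, -0.161, 0.0837]
ee_rot: [-0.052, 0.999, -0.0, 0.0]
contact_force: [0.0, -0.3, -0.6]
opening: 0.0428
```

Request:
{"fn": "play_rows", "kwargs": {
  "moves": [
    {"claw": 0.5, "delta_pos": [0, 0, 0], "spin": 0},
    {"claw": 0.6, "delta_pos": [0, 0, 0], "spin": 0},
    {"claw": 1, "delta_pos": [0, 0, 0], "spin": 0},
    {"claw": 1, "delta_pos": [0, 0, 0], "spin": 0},
    {"claw": 1, "delta_pos": [0, 0, 0], "spin": 0},
    {"claw": 1, "delta_pos": [0, 0, 0], "spin": 0},
    {"claw": 1, "delta_pos": [0, 0, 0], "spin": 0},
    {"claw": 1, "delta_pos": [0, 0, 0], "spin": 0}
  ]
}}

```text
time: 5.53
eef_pos: [0.5568, -0.161, 0.0836]
ee_rot: [-0.052, 0.999, 0.0, -0.0]
contact_force: [-0.3, -0.2, -0.3]
opening: 0.0002
```

```bash
python3 - <<'E'
from h import *
import cv2
s=arm.get_state();im,d=arm.grab_frame('wrist');i2,d2=arm.grab_frame('scene')
cv2.imwrite('pics/w2.png',np.hstack([cv2.resize(im,(400,300)),cv2.resize(i2[120:345,130:430],(400,300))])[...,::-1])
print(s['joint_pos'],s['eef_pos'],s['ft_torque'])
E
```

```text
[-4.26163465e-01  3.74638394e-01 -1.49440007e-01  1.04675996e+00
 -1.84125881e-05 -5.29363633e-01] [ 0.55681921 -0.16098246  0.08356398] [ 0.01001038 -0.01376936  0.03069153]
```

View pics/w2.png

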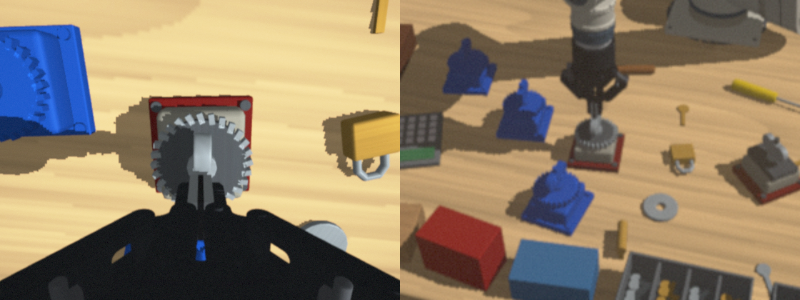

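The wrist view appears to show the bar between the pads, although the opening reads about 0. I'll zoom in on it.

```bash
python3 - <<'E'
from h import *
import cv2
s=arm.get_state();im,d=arm.grab_frame('wrist')
cv2.imwrite('pics/w3.png',cv2.resize(im[150:400,180:400],None,fx=2.4,fy=2.4,interpolation=2)[...,::-1])
X=cloud('wrist',d,s)
for v in range(180,330,8): print(v,[(u,)+tuple((X[v,u]*1000).round().astype(int)) for u in (268,275,283,290,297)])
E
```

```text
180 [(268, np.int64(528), np.int64(-172), np.int64(59)), (275, np.int64(527), np.int64(-168), np.int64(61)), (283, np.int64(527), np.int64(-163), np.int64(61)), (290, np.int64(526), np.int64(-159), np.int64(61)), (297, np.int64(526), np.int64(-156), np.int64(60))]
188 [(268, np.int64(533), np.int64(-171), np.int64(60)), (275, np.int64(525), np.int64(-168), np.int64(88)), (283, np.int64(525), np.int64(-164), np.int64(88)), (290, np.int64(524), np.int64(-160), np.int64(89)), (297, np.int64(531), np.int64(-155), np.int64(60))]
196 [(268, np.int64(537), np.int64(-171), np.int64(60)), (275, np.int64(527), np.int64(-167), np.int64(95)), (283, np.int64(527), np.int64(-164), np.int64(94)), (290, np.int64(527), np.int64(-160), np.int64(94)), (297, np.int64(536), np.int64(-154), np.int64(60))]
204 [(268, np.int64(542), np.int64(-170), np.int64(60)), (275, np.int64(530), np.int64(-167), np.int64(97)), (283, np.int64(530), np.int64(-163), np.int64(98)), (290, np.int64(529), np.int64(-160), np.int64(98)), (297, np.int64(540), np.int64(-154), np.int64(60))]
212 [(268, np.int64(547), np.int64(-170)
[... 3294 characters left out ...]
, (283, np.int64(556), np.int64(-161), np.int64(140)), (290, np.int64(545), np.int64(-160), np.int64(155)), (297, np.int64(544), np.int64(-158), np.int64(156))]
316 [(268, np.int64(545), np.int64(-166), np.int64(159)), (275, np.int64(554), np.int64(-164), np.int64(147)), (283, np.int64(560), np.int64(-160), np.int64(138)), (290, np.int64(547), np.int64(-160), np.int64(156)), (297, np.int64(544), np.int64(-158), np.int64(160))]
324 [(268, np.int64(546), np.int64(-166), np.int64(162)), (275, np.int64(558), np.int64(-163), np.int64(146)), (283, np.int64(563), np.int64(-160), np.int64(139)), (290, np.int64(554), np.int64(-159), np.int64(150)), (297, np.int64(540), np.int64(-159), np.int64(170))]
```

View pics/w3.png

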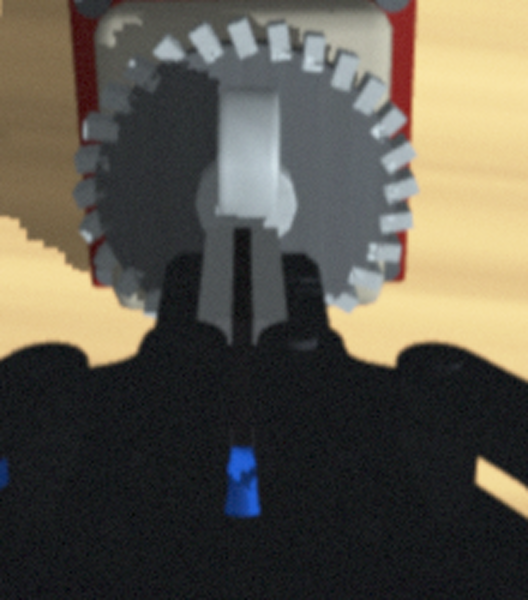

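```bash
python3 - <<'E'
from h import *
import cv2
im,d=arm.grab_frame('scene');it,dt=arm.grab_frame('top')
a=cv2.resize(im[165:255,240:330],(400,400),interpolation=2);b=cv2.resize(it[170:260,245:335],(400,400),interpolation=2)
cv2.imwrite('pics/s4.png',np.hstack([a,b])[...,::-1])
X=cloud('scene',d)
for v in range(180,236,4): print(v,[tuple(int(q) for q in (X[v,u]*1000).round()) for u in (271,275,279,283)])
E
```

```text
180 [(578, -167, 196), (571, -159, 193), (576, -148, 199), (568, -140, 194)]
184 [(575, -168, 181), (567, -161, 177), (576, -148, 187), (568, -141, 182)]
188 [(576, -168, 170), (550, -166, 150), (576, -148, 175), (365, -199, -4)]
192 [(572, -170, 154), (560, -163, 146), (567, -151, 154), (561, -143, 151)]
196 [(571, -170, 141), (565, -162, 137), (571, -150, 145), (402, -188, -2)]
200 [(569, -172, 125), (571, -161, 129), (566, -152, 127), (418, -184, -3)]
204 [(570, -171, 114), (568, -162, 114), (564, -153, 113), (441, -178, 2)]
208 [(461, -207, -2), (568, -162, 100), (555, -155, 91), (452, -175, -3)]
212 [(540, -182, 58), (580, -159, 98), (554, -156, 76), (533, -151, 59)]
216 [(552, -178, 55), (589, -156, 94), (555, -156, 63), (547, -147, 58)]
220 [(570, -173, 58), (590, -156, 80), (567, -153, 61), (561, -144, 58)]
224 [(582, -169, 56), (580, -160, 57), (579, -149, 58), (574, -140, 56)]
228 [(598, -165, 58), (593, -156, 56), (592, -146, 57), (586, -137, 54)]
232 [(599, -165, 45), (594, -156, 43), (594, -145, 45), (587, -137, 41)]
```

View pics/s4.png

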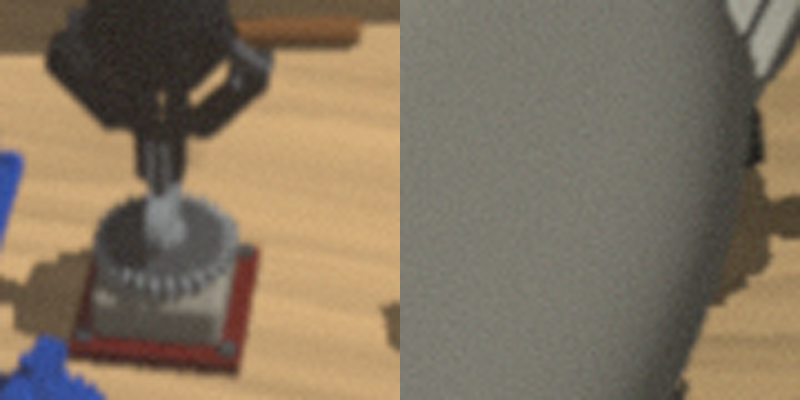

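The scene view shows the finger bodies ending near z≈0.11 and the tips above the wings. The fingers shut above the bar, so the real tips sit roughly 30 mm higher than I assumed. I'll open them and measure the tip height.

Request:
{"fn": "play_rows", "kwargs": {
  "moves": [
    {"claw": 1, "delta_pos": [0, 0, 5], "spin": 0},
    {"claw": 0, "delta_pos": [0, 0, 5], "spin": 0},
    {"claw": 0, "delta_pos": [0, 0, 0], "spin": 0},
    {"claw": 0, "delta_pos": [0, 0, 0], "spin": 0},
    {"claw": 0, "delta_pos": [0, 0, 0], "spin": 0},
    {"claw": 0, "delta_pos": [0, 0, 0], "spin": 0},
    {"claw": 0, "delta_pos": [0, 0, 0], "spin": 0},
    {"claw": 0, "delta_pos": [0, 0, 0], "spin": 0}
  ]
}}

```text
time: 6.45
eef_pos: [0.5567, -0.1609, 0.0934]
ee_rot: [-0.052, 0.999, 0.0, -0.0]
contact_force: [-0.6, -0.3, 0.5]
opening: 0.0422
```

```bash
python3 - <<'E'
from h import *
import cv2
s=arm.get_state();im,d=arm.grab_frame('wrist');i2,d2=arm.grab_frame('scene');print(s['eef_pos'],s['contact_force'],s['opening'])
cv2.imwrite('pics/w5.png',np.hstack([im[130:420,100:460],cv2.resize(i2[165:255,240:330],(290,290),interpolation=2)])[...,::-1])
X=cloud('wrist',d,s)
print(fit(X,c=(.558,-.158),r=.036))
for lo in range(60,140,6):
    m=(X[...,2]>lo/1e3)&(X[...,2]<(lo+6)/1e3)&(abs(X[...,0]-.556)<.03)&(abs(X[...,1]+.161)>.014)&(abs(X[...,1]+.161)<.045)
    p=X[m];q=p[p[:,1]>-.161]; print(lo,len(p),q.mean(0).round(3) if len(q) else '')
E
```

```text
[ 0.55674784 -0.16093952  0.09343021] [-0.56471963 -0.34102064  0.47197083] 0.042209177987697695
(3041, array([ 0.5506, -0.1613]), array([ 0.5538, -0.1619]), np.float64(-174.7), array([0.0626, 0.0645]), np.float64(0.12))
60 2757 [ 0.554 -0.136  0.06 ]
66 0 
72 0 
78 0 
84 0 
90 0 
96 0 
102 0 
108 19 [ 0.553 -0.14   0.113]
114 272 [ 0.551 -0.139  0.118]
120 536 [ 0.549 -0.137  0.123]
126 612 [ 0.548 -0.137  0.129]
132 686 [ 0.548 -0.137  0.135]
138 807 [ 0.549 -0.137  0.141]
```

View pics/w5.png

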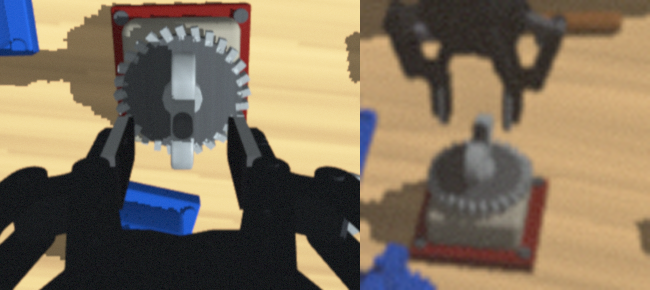

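The tips are at about z=0.112 with the reported TCP at 0.093, so they really stand about 19 mm behind the TCP. The nut is untouched. I'll go down about 35 mm in steps, watching the force.

Request:
{"fn": "play_rows", "kwargs": {
  "moves": [
    {"claw": 0, "delta_pos": [0, 0, -5], "spin": 0},
    {"claw": 0, "delta_pos": [0, 0, -5], "spin": 0},
    {"claw": 0, "delta_pos": [0, 0, -5], "spin": 0},
    {"claw": 0, "delta_pos": [0, 0, -5], "spin": 0},
    {"claw": 0, "delta_pos": [0, 0, -2], "spin": 0},
    {"claw": 0, "delta_pos": [0, 0, 0], "spin": 0},
    {"claw": 0, "delta_pos": [0, 0, 0], "spin": 0},
    {"claw": 0, "delta_pos": [0, 0, 0], "spin": 0}
  ]
}}

```text
time: 7.22
eef_pos: [0.557, -0.161, 0.0717]
ee_rot: [-0.052, 0.999, -0.0, 0.0]
contact_force: [0.5, 0.1, -0.4]
opening: 0.0427
```

```bash
python3 - <<'E'
from h import *
s=arm.get_state();im,d=arm.grab_frame('wrist');print(s['eef_pos'],s['contact_force'],s['opening'])
X=cloud('wrist',d,s)
for lo in range(66,120,4):
    m=(X[...,2]>lo/1e3)&(X[...,2]<(lo+4)/1e3)&(abs(X[...,0]-.556)<.03)&(abs(X[...,1]+.161)>.014)&(abs(X[...,1]+.161)<.045)
    p=X[m]; print(lo,len(p),p.mean(0).round(3) if len(p) else '')
E
```

```text
[ 0.55697042 -0.16104234  0.07173033] [ 0.52864077  0.08605613 -0.44255518] 0.0426524573648113
66 0 
70 0 
74 0 
78 0 
82 0 
86 0 
90 67 [ 0.555 -0.162  0.093]
94 200 [ 0.553 -0.162  0.096]
98 332 [ 0.551 -0.162  0.1  ]
102 379 [ 0.551 -0.162  0.104]
106 431 [ 0.551 -0.162  0.108]
110 452 [ 0.551 -0.162  0.112]
114 487 [ 0.551 -0.162  0.116]
118 540 [ 0.551 -0.162  0.12 ]
```

Tips are at about 0.091. I'll go down 14 mm more, then close.

Request:
{"fn": "play_rows", "kwargs": {
  "moves": [
    {"claw": 0, "delta_pos": [0, 0, -4], "spin": 0},
    {"claw": 0, "delta_pos": [0, 0, -4], "spin": 0},
    {"claw": 0, "delta_pos": [0, 0, -4], "spin": 0},
    {"claw": 0, "delta_pos": [0, 0, -2], "spin": 0},
    {"claw": 0, "delta_pos": [0, 0, 0], "spin": 0},
    {"claw": 0, "delta_pos": [0, 0, 0], "spin": 0},
    {"claw": 0, "delta_pos": [0, 0, 0], "spin": 0},
    {"claw": 0.4, "delta_pos": [0, 0, 0], "spin": 0}
  ]
}}

```text
time: 7.93
eef_pos: [0.5569, -0.1611, 0.0577]
ee_rot: [-0.052, 0.999, -0.0, 0.0]
contact_force: [0.0, 0.6, -0.2]
opening: 0.032
```

Request:
{"fn": "play_rows", "kwargs": {
  "moves": [
    {"claw": 0.5, "delta_pos": [0, 0, 0], "spin": 0},
    {"claw": 0.6, "delta_pos": [0, 0, 0], "spin": 0},
    {"claw": 0.7, "delta_pos": [0, 0, 0], "spin": 0},
    {"claw": 1, "delta_pos": [0, 0, 0], "spin": 0},
    {"claw": 1, "delta_pos": [0, 0, 0], "spin": 0},
    {"claw": 1, "delta_pos": [0, 0, 0], "spin": 0},
    {"claw": 1, "delta_pos": [0, 0, 0], "spin": 0},
    {"claw": 1, "delta_pos": [0, 0, 0], "spin": 0}
  ]
}}

```text
time: 8.6
eef_pos: [0.5568, -0.1602, 0.0579]
ee_rot: [-0.052, 0.999, 0.001, 0.0]
contact_force: [-0.2, 5.2, 4.1]
opening: 0.0113
```

Gripped on the bar (opening 11.3 mm). Now turning clockwise, which is negative spin.

Request:
{"fn": "play_rows", "kwargs": {
  "moves": [
    {"claw": 1, "delta_pos": [0, 0, 0], "spin": -0.08},
    {"claw": 1, "delta_pos": [0, 0, 0], "spin": -0.08},
    {"claw": 1, "delta_pos": [0, 0, 0], "spin": -0.08},
    {"claw": 1, "delta_pos": [0, 0, 0], "spin": -0.08},
    {"claw": 1, "delta_pos": [0, 0, 0], "spin": -0.08},
    {"claw": 1, "delta_pos": [0, 0, 0], "spin": -0.08},
    {"claw": 1, "delta_pos": [0, 0, 0], "spin": -0.08},
    {"claw": 1, "delta_pos": [0, 0, 0], "spin": 0}
  ]
}}

```text
time: 9.27
eef_pos: [0.5568, -0.1602, 0.0579]
ee_rot: [0.229, 0.974, 0.001, -0.0]
contact_force: [-0.7, 4.2, 4.3]
opening: 0.011
```

Request:
{"fn": "play_rows", "kwargs": {
  "moves": [
    {"claw": 1, "delta_pos": [0, 0, 0], "spin": -0.1},
    {"claw": 1, "delta_pos": [0, 0, 0], "spin": -0.1},
    {"claw": 1, "delta_pos": [0, 0, 0], "spin": -0.1},
    {"claw": 1, "delta_pos": [0, 0, 0], "spin": -0.1},
    {"claw": 1, "delta_pos": [0, 0, 0], "spin": -0.1},
    {"claw": 1, "delta_pos": [0, 0, 0], "spin": -0.1},
    {"claw": 1, "delta_pos": [0, 0, 0], "spin": -0.1},
    {"claw": 1, "delta_pos": [0, 0, 0], "spin": 0}
  ]
}}

```text
time: 9.93
eef_pos: [0.5568, -0.1602, 0.0579]
ee_rot: [0.549, 0.836, 0.001, -0.0]
contact_force: [-0.6, 5.2, 4.8]
opening: 0.0109
```

Request:
{"fn": "play_rows", "kwargs": {
  "moves": [
    {"claw": 1, "delta_pos": [0, 0, 0], "spin": 0},
    {"claw": 1, "delta_pos": [0, 0, 0], "spin": 0},
    {"claw": 0.6, "delta_pos": [0, 0, 0], "spin": 0},
    {"claw": 0.4, "delta_pos": [0, 0, 0], "spin": 0},
    {"claw": 0.2, "delta_pos": [0, 0, 0], "spin": 0},
    {"claw": 0, "delta_pos": [0, 0, 0], "spin": 0},
    {"claw": 0, "delta_pos": [0, 0, 0], "spin": 0},
    {"claw": 0, "delta_pos": [0, 0, 0], "spin": 0}
  ]
}}

```text
time: 10.6
eef_pos: [0.5569, -0.1611, 0.0575]
ee_rot: [0.547, 0.837, -0.0, 0.0]
contact_force: [-0.5, 0.6, 0.3]
opening: 0.0427
```

Request:
{"fn": "play_rows", "kwargs": {
  "moves": [
    {"claw": 0, "delta_pos": [0, 0, 0], "spin": 0},
    {"claw": 0, "delta_pos": [0, 0, 10], "spin": 0},
    {"claw": 0, "delta_pos": [0, 0, 15], "spin": 0},
    {"claw": 0, "delta_pos": [0, 0, 20], "spin": 0},
    {"claw": 0, "delta_pos": [0, 0, 20], "spin": 0},
    {"claw": 0, "delta_pos": [0, 0, 20], "spin": 0},
    {"claw": 0, "delta_pos": [0, 0, 20], "spin": 0},
    {"claw": 0, "delta_pos": [0, 0, 0], "spin": 0}
  ]
}}

```text
time: 11.27
eef_pos: [0.5583, -0.1616, 0.1674]
ee_rot: [0.547, 0.837, 0.0, 0.003]
contact_force: [0.2, 0.2, 0.4]
opening: 0.0427
```

```bash
python3 - <<'E'
from h import *
import cv2
s=arm.get_state();im,d=arm.grab_frame('wrist');i2,d2=arm.grab_frame('scene');print(s['time'],s['eef_pos'],s['ee_rot'],s['contact_force'],s['opening'])
cv2.imwrite('pics/w6.png',np.hstack([cv2.resize(im,(400,300)),cv2.resize(i2[120:345,130:430],(400,300))])[...,::-1])
print(fit(cloud('wrist',d,s),c=(.558,-.158),r=.036)); print(fit(cloud('scene',d2),c=(.548,.17)))
E
```

```text
11.2667 [ 0.55831748 -0.1616115   0.16737591] [5.46647548e-01 8.37356741e-01 4.80861627e-04 3.14884290e-03] [0.23193925 0.17362894 0.39568684] 0.042747426613845306
(1445, array([ 0.5552, -0.1564]), array([ 0.5562, -0.1587]), np.float64(113.5), array([0.0119, 0.0642]), np.float64(0.1095))
(231, array([0.5501, 0.1743]), array([0.5471, 0.174 ]), np.float64(-137.8), array([0.0152, 0.0647]), np.float64(0.1085))
```

View pics/w6.png

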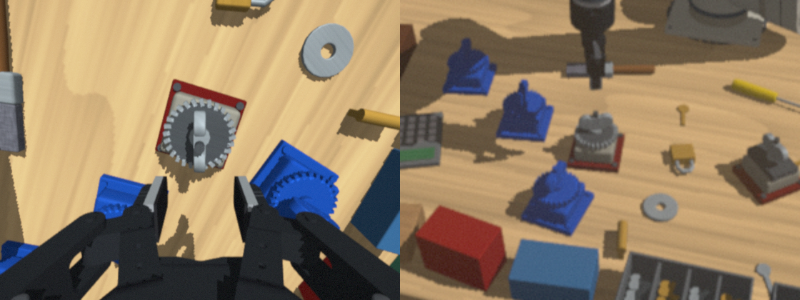

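The wings went from +6° to -66.5°, about 72° clockwise. The vice nut still reads -138° and the gripper is clear, so I'm handing in.

```bash
python3 -c "
from plant import arm
print(arm.finish_job())"
```

```text
the job is handed in; nothing more can be done
None
```

The cutter's wing nut is slackened: I turned it about 72° (1.27 rad) clockwise, let go, raised the gripper clear and handed the job in at about 11.4 s.

- **Cutter nut:** the wrist camera saw the wings go from about +6° to -66.5°. With the unknown start of 0 to 0.15 rad, the joint should stand at 1.27–1.42 rad, inside the 0.87–1.75 window.
- **Vice nut:** untouched; it measured -138.0° before and -137.8° after.
- **Forces:** the readings I checked stayed at about 7 N or less. The last one was near zero, with the gripper well above the nut.
- **What disagreed:** my first grasp shut on nothing above the wings. The images put the fingertips about 19 mm behind the reported tool point, not the 11 mm ahead that `arm.tcp_to_tips` gives. The nut had not moved; I went lower using the measured tip height, and the second grasp held at an 11 mm opening.

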